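# Open the garnish station and unscrew the cherry jar

## Task

I need a cocktail cherry: lift the garnish station's clear cover until it stands upright (no further, glasses stand behind it) and leave it standing. Then unscrew the brass cap of the square cherry jar, leaving the jar down in the square well that braces it, stop turning when the threads let go, and lift the cap straight up. Finish while still holding the cap level about 2 cm above the mouth of the jar, and do not knock or shift the glasses and jigger standing round about.

Things in the scene. Friction and masses are not known exactly. Their poses are not given: they have to be found in the camera images.
- caddy: garnish station: black base 150 x 210 x 50 mm (x, y, z), fixed to the bar top, under a clear domed cover hinged along its +y side. Origin: centre of its underside. Its square well (61 mm wide, floor at z = 8) is centred at (0, -55) mm and holds the cherry jar; two oblong wells at y = 0 to 90 mm hold spare corks and wooden picks. Nothing of the base rises above z = 52 mm.
- cover_hinge (a point): middle of the cover's hinge line, fixed to the base at (0, 105, 51) mm in the station's frame; the hinge line runs along the station's x axis
- cover (a joint): angle of the clear cover, rad: 0 shut, 1.57 upright, 2.4 folded right back. It starts 0 to 0.3 open. Stiff hinge (0.5 N m, plus the cover's 0.3 kg): it stays where it is left. The cover is 150 x 210 mm, 72 mm deep, open below; upright, it lies wholly on the +y side of the hinge line, up to z = 261 mm.
- cover_bar (a point): middle of the round bar handle on the cover near its free edge: 90 mm long, along the station's x, about 10 mm thick, 35 mm off the cover's face. Cover shut: at (0, -85, 158) mm in the station's frame (190 mm across from the hinge line, 107 mm above it); upright: at (0, 212, 241). It swings up and towards +y, and can turn between finger pads that pinch it from both sides.
- jar: square clear glass jar of cherries, loose, about 0.35 kg, in the square well, which keeps it from turning (about 3 degrees of play). Body 58 x 58 x 66 mm, sloping shoulder, round neck 39 mm wide with three thread lands; the mouth, with a springy rubber sealing ring, is at z = 96 mm. Origin: centre of its underside, z up; x and y along the station's.
- cap: brass-coloured twist-off cap, 54 mm wide, 15 mm high, 30 g, loose, screwed tight on the jar: lower rim 84 mm above the jar's underside, top 107 mm above the bar top. Origin: centre of its lower rim, z up, x towards the red dot. Unscrews counter-clockwise seen from above (about 0.3 N m), rising 1.5 mm. Fingertips have room beside and below it down to 76 mm above the jar's underside.
- cap_dot (a point): red dot on the cap's top, 18.5 mm from its axis, 15 mm above its lower rim. The dot starts 0 to 0.25 rad counter-clockwise of the jar's x axis. At about 1.05 rad the cap's three lugs come free of the jar's threads and the sealing ring springs it up another 1.5 mm; past about 1.7 rad they would run against the next threads.
- wine_glass: stemmed wine glass, 62 mm wide, 165 mm high, standing on the station's +y side behind the hinge; leave alone. Origin: centre of its foot
- goblet: short-stemmed goblet, 53 mm wide, 114 mm high, also behind the hinge; leave alone. Origin: centre of its foot
- jigger: steel double jigger, 43 mm wide, 76 mm high, standing on the station's -y side; leave alone. Origin: centre of its underside
- tumbler: glass tumbler, 64 mm wide, 84 mm high, standing on the station's -y side; leave alone. Origin: centre of its underside

How it is judged:
By the outcome, as a careful person would: the job done as asked, in the order asked, and still so for the second after the job is handed in, while the arm keeps its last pose, push and grip.
It also fails if it takes over 58 s, if anything falls off the work surface, if the arm or the gripper's body presses on something with over 40 N, if the wrist force passes 120 N, or if a joint passes its speed limit or range.

## Robot

A 6-joint arm with a two-finger parallel gripper is mounted at the origin on a cart in front of the work surface, level with it; the furniture and walls round the work are solid. World frame = base frame: x ahead of the robot, y to its left, z up, the work surface at z = 0. Lengths are in mm, angles in rad, forces in N, time in s.
With the tool pointing down it reaches from about 275 to 875 mm from the base axis. Payload 12.5 kg.
Tool frame: the origin (TCP) lies midway between the tips of the shut fingers; the grasp point (between the pads) lies 19 mm behind it; z points along the fingers, y is the line along which they close (so a half turn about z gives the same grasp; the last joint's range is limited). The gripper opens to 85 mm and grips with 20 to 120 N. Pads are 22 mm wide; open, the fingers measure 114 mm over their backs; the gripper's body (76 mm by 85 mm) begins 54 mm behind the grasp point. The pads swing forward as they close: fully open they stand 13 mm farther back than shut.
Start: joints at [-1.365, 0.351, 1.652, -0, 1.139, -0.085], TCP at [157.715, -526.887, 231.29] pointing down, gripper open.
Joint ranges: [-2.75, 2.75], [-0.79, 2.1], [0.01, 2.65], [-1.57, 4.71], [0.07, 3.14], [-2.87, 2.87]. Speed limits (rad/s): [2.22, 2.22, 2.79, 3.14, 3.14, 3.14].

## Interface

Orientations are given as a unit quaternion [w, x, y, z].
In Python, from cell import r gives the robot as it stands.
- The arm moves only by the shell command python3 -m pendant 'ROWS' [FORCE]. ROWS is JSON, one flat list of numbers, 5 for each row, row after row: the shift along the tool's x, y, z in m, then the turn about the tool's z in degrees, then the opening, from 0 (shut) to 1 (fully open). A call has 1 to 20 rows; each row shifts and turns the commanded pose from where the row before left it, along the tool's axes as they then stand; what a row does not reach is not made up. A row lasts 1/10 s, in which the tool goes at most 50 mm and 8.59 degrees, less where a joint would pass 70% of its speed; a pose out of reach is approached as far as the arm can. A call is refused whole if a number of a shift passes 0.05 or a number of a turn 8.59, either way. A call with a gripper value outside its range is refused whole. The fingers move at their own pace and stop on an object; FORCE is the grip in N (left out, the last holds). Time passes only in rows, so rows that do not move let the fingers close. It gives the time, the measured TCP pose, the force, the opening and the grip force at its end, in the units of the state.
- r.observe(): the state, without advancing time (a new reading comes with each control period).
- r.capture(name): name is "scene" or "top" or "wrist"; returns the picture (384x512x3 uint8, red, green, blue); there is no depth.
- r.camera_model(name): a dict with "fovy" (degrees; the focal length in pixels is half the picture's height over the tangent of half this angle, whatever the lens; pixels are square), "cx", "cy" (the principal point, pixels), "T" (4x4, takes a point from camera to world coordinates). Camera axes: x right, y up, looking along -z (the intrinsics and any distortion apply to the point x, -y, -z); pixel columns grow to the right and rows downward; lengths in mm; the calibration is good to about 2 mm. A picture is of the moment at which its call begins: read the wrist's pose just before it. camera_model takes no time and is no camera call; for the wrist camera it gives the pose at the moment of the call.
- r.sign_off(): hands the job in; it is judged then, once.
Trained networks look in the newest picture that a camera, given by its name, has taken for a name from the list of things; names that differ only in an ending like _2 or _b are one class to them, and where a whole thing is asked for, a point or a joint stands for the part that bears it (a point fixed in the world has none). Each returns a list of dicts, best first, with "score" (0 to 1); they miss things now and then, are a little off and sometimes report something else, mostly with a low value. They report only what shows in the picture. A call takes as long as a camera call.
- r.search_frame(name, camera): "xy" ([column, row] in pixels, amid what is visible of it).
- r.outline_of(name, camera): "mask" (384x512 bool, what is visible of it) and "xy" ([column, row] in pixels, amid what is visible of it).
The state is a dict: "t": time; "joints": joint angles; "qvel": joint speeds; "joint_torque": joint torques, N m; "tool_pos": TCP position; "orientation": TCP orientation; "force": force on the tool from outside, world axes, zero at the start; "wrist_torque": the same for the moment, N m; "gripper_width": opening from 0.0 (shut) to 1.0 (fully open); "grip_force": force on a finger pad.
Only numpy, scipy, OpenCV 4.12 (cv2) and the standard library are available. Lean on these libraries where they do the work, as an engineer would, in place of code of your own. Each camera call takes 0.05 s, during which the arm holds its last target. There are 200 camera calls.

## Working session

There is one attempt and no reset: what is moved stays moved. The work goes in short steps, Python scripts to look and compute and a shell command to move; the robot and the scene stay as the last step left them, time stands still between calls to the robot, and variables do not carry over. Pictures are saved under pics/ and viewed, at most 10 in all, crops included, and the job is handed in when it is done.

```bash
ls; mkdir -p pics; cat > h.py <<'E'
import numpy as np, cv2
from cell import r
from scipy.spatial.transform import Rotation as R
def cam(n):
    m=r.camera_model(n); f=192/np.tan(np.radians(m["fovy"])/2); return m,f,np.array(m["T"],float)
def ray(n,xy,c=None):
    m,f,T=c or cam(n)
    d=np.array([(xy[0]-m["cx"])/f,-(xy[1]-m["cy"])/f,-1.]); return T[:3,3],T[:3,:3]@d
def atz(n,xy,z,c=None):
    o,d=ray(n,xy,c); return o+d*(z-o[2])/d[2]
def proj(n,P,c=None):
    m,f,T=c or cam(n); p=T[:3,:3].T@(np.array(P,float)-T[:3,3]); return np.array([m["cx"]+f*p[0]/-p[2], m["cy"]-f*p[1]/-p[2]])
E
python3 - <<'E'
from h import *
for n in("scene","top","wrist"):
    im=r.capture(n); cv2.imwrite(f"pics/{n}0.png",im[:,:,::-1]); m=r.camera_model(n); print(n,{k:np.round(v,3).tolist() if k!='x' else 0 for k,v in m.items() if not isinstance(v,str)})
    for k in("caddy","cover_hinge","cover_bar","cap","cap_dot","jar","wine_glass","goblet","jigger","tumbler"):
        q=r.search_frame(k,n); print(k,[(np.round(a["xy"]).tolist(),round(a["score"],2)) for a in q[:2]])
print(r.observe())
a=cv2.imread("pics/scene0.png");b=cv2.imread("pics/top0.png")
E
```

```text
pics
scene {'fovy': 52.454, 'cx': 255.883, 'cy': 192.716, 'T': [[1.0, -0.024, 0.004, 509.57], [0.022, 0.809, -0.587, -598.168], [0.011, 0.587, 0.809, 853.527], [0.0, 0.0, 0.0, 1.0]]}
caddy [([257.0, 244.0], 0.77)]
cover_hinge [([257.0, 240.0], 0.79), ([257.0, 235.0], 0.3)]
cover_bar [([254.0, 232.0], 0.79)]
cap []
cap_dot []
jar []
wine_glass [([238.0, 148.0], 0.85)]
goblet [([275.0, 154.0], 0.82)]
jigger [([278.0, 341.0], 0.56)]
tumbler [([234.0, 348.0], 0.56)]
top {'fovy': 56.11, 'cx': 253.591, 'cy': 192.681, 'T': [[0.011, 0.983, -0.182, 319.165], [-1.0, 0.006, -0.025, -54.648], [-0.023, 0.183, 0.983, 1067.229], [0.0, 0.0, 0.0, 1.0]]}
caddy [([300.0, 189.0], 0.68), ([206.0, 170.0], 0.41)]
cover_hinge [([302.0, 189.0], 0.71)]
cover_bar [([299.0, 192.0], 0.85), ([299.0, 190.0], 0.66)]
cap [([206.0, 171.0], 0.29)]
cap_dot []
jar []
wine_glass [([210.0, 206.0], 0.63), ([299.0, 192.0], 0.63)]
goblet [([206.0, 173.0], 0.61)]
jigger [([371.0, 175.0], 0.53)]
tumbler [([380.0, 209.0], 0.72)]
wrist {'fovy': 64.444, 'cx': 252.103, 'cy': 186.267, 'T': [[0.288, 0.907, 0.308, 236.314], [-0.958, 
[... 220 characters left out ...]
6462065e+00,  3.50717615e-01,  1.65181070e+00, -2.51815195e-05,
        1.13908819e+00, -8.45962489e-02]), 'qvel': array([-1.59634174e-03,  1.11436957e-03, -1.02940225e-03, -1.79634649e-04,
       -2.14009932e-03, -8.00780461e-06]), 'joint_torque': array([ 5.06279994e-04, -5.06026447e+01, -2.91644704e+01, -9.69278290e-05,
        6.60907008e-04,  1.39047404e-05]), 'tool_pos': array([ 157.69762629, -526.88949921,  231.27583126]), 'orientation': array([-1.12122394e-05,  9.89449300e-01,  1.44879542e-01, -1.21391159e-05]), 'force': array([-0.20709343, -0.58855538,  0.39006901]), 'wrist_torque': array([-0.01707257, -0.04359941,  0.00374902]), 'grip_force': 0.0, 'gripper_width': 0.997869103019143}
```

View pics/scene0.png

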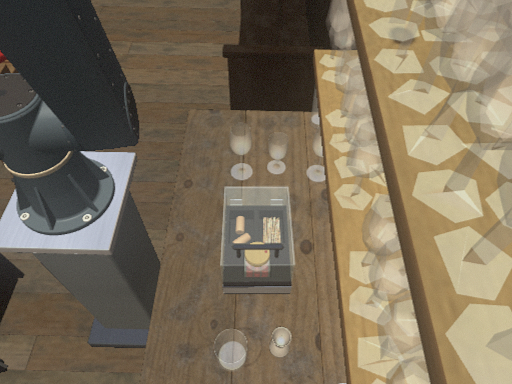

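View pics/top0.png

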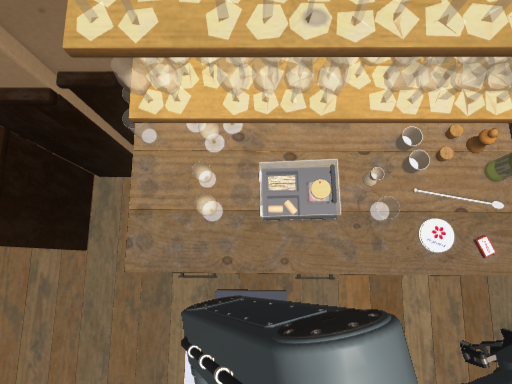

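```bash
python3 - <<'E'
from h import *
print({k:v for k,v in r.camera_model("scene").items() if k!='T'})
print(r.camera_model("wrist").keys())
E
```

```text
{'fovy': 52.45387070677759, 'cx': 255.88329015713887, 'cy': 192.71593300535415}
dict_keys(['fovy', 'cx', 'cy', 'T'])
```

```bash
python3 - <<'E'
from h import *
for n,top in(("scene","t"),("top","t")):
    r.capture(n)
    for k,z in(("caddy",50),("cover_bar",160),("cover",100),("wine_glass",80),("goblet",60),("jigger",40),("tumbler",40),("cap",107),("cap_dot",107)):
        for a in r.outline_of(k,n)[:2]:
            if a["score"]<.4: continue
            m=a["mask"].astype(np.uint8); c,_=cv2.findContours(m,0,2); c=max(c,key=cv2.contourArea)
            b=cv2.boxPoints(cv2.minAreaRect(c)); print(n,k,round(a["score"],2),m.sum(),"box",np.round(b).tolist(),"z",z,np.round(atz(n,a["xy"],z)[:2]))
    x0,y0=(190,170) if n=="scene" else (240,140)
    im=cv2.imread(f"pics/{n}0.png")
    cr=im[y0:y0+(140 if n=="scene" else 90),x0:x0+120]
    cv2.imwrite(f"pics/c_{n}.png",cv2.resize(cr,None,fx=4,fy=4,interpolation=2))
a=cv2.imread("pics/c_scene.png");b=cv2.imread("pics/c_top.png")
E
python3 -c "
import cv2,numpy as np
a=cv2.imread('pics/c_scene.png');b=cv2.imread('pics/c_top.png')
b=cv2.copyMakeBorder(b,0,a.shape[0]-b.shape[0],0,0,0)
cv2.imwrite('pics/cc.png',cv2.resize(np.hstack([a,b]),(800,467)))"
```

```text
scene caddy 0.91 7471 box [[221.0, 186.0], [294.0, 186.0], [294.0, 293.0], [221.0, 293.0]] z 50 [ 505. -158.]
scene caddy 0.49 6839 box [[219.0, 185.0], [294.0, 185.0], [294.0, 282.0], [219.0, 282.0]] z 50 [ 513. -134.]
scene cover_bar 0.9 6700 box [[220.0, 185.0], [294.0, 185.0], [294.0, 281.0], [220.0, 281.0]] z 160 [ 508. -201.]
scene cover_bar 0.7 673 box [[267.0, 173.0], [268.0, 132.0], [288.0, 132.0], [286.0, 174.0]] z 160 [554.  30.]
scene cover 0.79 6715 box [[219.0, 186.0], [294.0, 186.0], [294.0, 281.0], [219.0, 281.0]] z 100 [ 508. -172.]
scene wine_glass 0.89 896 box [[229.0, 123.0], [251.0, 123.0], [251.0, 179.0], [229.0, 179.0]] z 80 [447. 124.]
scene wine_glass 0.64 659 box [[266.0, 173.0], [269.0, 131.0], [288.0, 133.0], [285.0, 174.0]] z 80 [558. 109.]
scene goblet 0.62 733 box [[267.0, 132.0], [287.0, 132.0], [287.0, 174.0], [267.0, 174.0]] z 60 [558. 123.]
scene jigger 0.77 544 box [[266.0, 355.0], [272.0, 325.0], [292.0, 329.0], [286.0, 359.0]] z 40 [ 564. -378.]
scene tumbler 0.78 1150 box [[214.0, 329.0], [246.0, 329.0], [246.0, 371.0], [214.0, 371.0]] z 40 [ 468. -393.]
top caddy 0.93 4933 box [[256.0, 161.0], [339.0, 157.0], [342.0, 219.0], [259.0, 223.0]] z 50 [ 512. -163.]
top cover_bar 0.88 4721 box [[258.0, 161.0], [339.0, 158.0], [342.0, 217.0], [260.0, 220.0]] z 160 [ 495. -149.]
top cover 0.97 4669 box [[258.0, 160.0], [339.0, 158.0], [341.0, 217.0], [260.0, 219.0]] z 100 [ 512. -157.]
top wine_glass 0.93 532 box [[190.0, 203.0], [204.0, 189.0], [226.0, 210.0], [212.0, 224.0]] z 80 [458.  98.]
top goblet 0.62 469 box [[188.0, 166.0], [205.0, 157.0], [217.0, 182.0], [200.0, 190.0]] z 60 [575. 107.]
top jigger 0.85 291 box [[359.0, 178.0], [377.0, 163.0], [387.0, 174.0], [369.0, 189.0]] z 40 [ 563. -367.]
top tumbler 0.59 593 box [[369.0, 196.0], [398.0, 196.0], [398.0, 220.0], [369.0, 220.0]] z 40 [ 464. -404.]
```

View pics/cc.png

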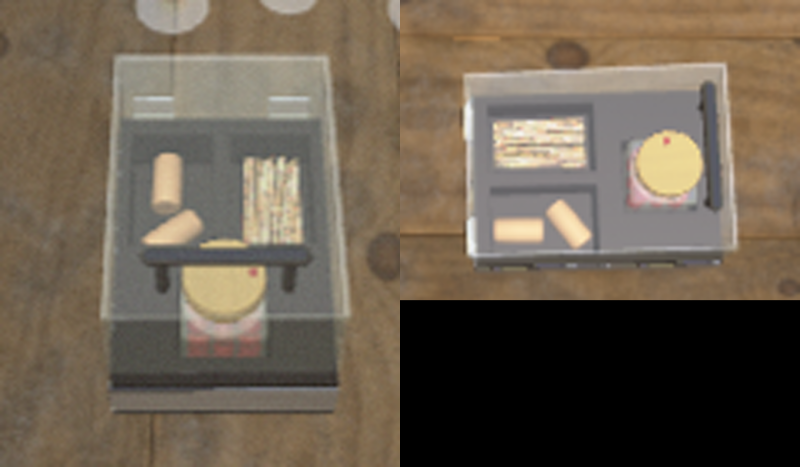

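```bash
cat >> h.py <<'E'
def tri(*obs):
    A=np.zeros((3,3));b=np.zeros(3)
    for n,xy in obs:
        o,d=ray(n,xy); d=d/np.linalg.norm(d); M=np.eye(3)-np.outer(d,d); A+=M;b+=M@o
    P=np.linalg.solve(A,b); return P,[np.round(proj(n,P)-xy,1).tolist() for n,xy in obs]
E
python3 - <<'E'
from h import *
S=lambda x,y:("scene",(190+x/3.333,170+y/3.336)); T=lambda x,y:("top",(240+(x-400)/3.333,140+y/3.336))
for l,a,b in(("barL",S(142,256),T(713,208)),("barR",S(312,256),T(708,84)),("cap",S(223,280),T(669,163)),("dot",S(252,272),T(667,141)),("hingeL",S(135,105),T(470,238)),("hingeR",S(310,105),T(468,120)),
  ("coverfarL",S(113,56),T(470,255)),("coverfarR",S(329,56),T(464,74)),("covertopnearL",S(102,317),T(737,248)),("covertopnearR",S(348,316),T(727,64))):
    P,e=tri(a,b); print(l,np.round(P),e)
for p in(S(112,410),S(337,410)): print("base near bottom",np.round(atz(*p,0)))
for p in(S(112,386),S(337,384)): print("base near top",np.round(atz(*p,50)))
for p in(T(475,266),T(720,262)): print("base left bottom",np.round(atz(*p,0)))
for p in(S(223,280),T(669,163),S(252,272),T(667,141)): print("cap/dot",np.round(atz(*p,107)))
for n,a in(("scene",(240,172)),("top",(212,211)),("scene",(276,167)),("top",(207,178))): print("glassfeet",np.round(atz(n,a,0)))
E
```

```text
barL [ 463. -234.  169.] [[-0.1, 0.0], [-0.0, -0.1]]
barR [ 561. -233.  169.] [[-1.2, 0.4], [-0.2, -1.0]]
cap [ 511. -213.   99.] [[-0.2, 0.1], [-0.0, -0.2]]
dot [ 529. -211.  106.] [[-0.6, 0.2], [-0.1, -0.4]]
hingeL [448. -52.  64.] [[1.7, -0.5], [0.5, 1.5]]
hingeR [565. -47.  54.] [[-3.4, 1.0], [-0.6, -3.0]]
coverfarL [431. -51. 121.] [[0.2, -0.0], [0.0, 0.2]]
coverfarR [581. -45. 117.] [[-0.6, 0.2], [-0.1, -0.5]]
covertopnearL [ 438. -258.  135.] [[-0.6, 0.2], [-0.2, -0.5]]
covertopnearR [ 585. -255.  137.] [[-0.8, 0.2], [-0.1, -0.6]]
base near bottom [ 438. -263.    0.]
base near bottom [ 592. -259.    0.]
base near top [ 441. -266.   50.]
base near top [ 587. -261.   50.]
base left bottom [436. -55.   0.]
base left bottom [ 441. -273.    0.]
cap/dot [ 511. -217.  107.]
cap/dot [ 509. -212.  107.]
cap/dot [ 530. -211.  107.]
cap/dot [ 527. -211.  107.]
glassfeet [459.  92.   0.]
glassfeet [461.  96.   0.]
glassfeet [560. 113.   0.]
glassfeet [562. 115.   0.]
```

```bash
python3 - <<'E'
from h import *
print(tri(("scene",(316,50)),("top",(132,122))))
for z in(0,150,300,450): print(z,np.round(atz("top",(300,120),z)),np.round(atz("scene",(337,240),z)))
for z in (300,450,600): print(z,np.round(atz("top",(300,54),z)),np.round(atz("scene",(395,240),z)))
E
python3 -m pendant '[0,0,0,7.55,1, 0,0,0,7.55,1, 0.02,-0.015,0,0,1, 0.03,-0.024,0,0,1, 0.03,-0.024,0,0,1, 0.03,-0.024,0,0,1, 0.03,-0.024,0,0,1, 0.03,-0.024,0,0,1, 0.03,-0.024,0,0,1, 0.03,-0.024,0,0,1, 0.03,-0.024,0,0,1]'
```

```text
(array([637.87463431, 251.10327703, 282.32658871]), [[-3.0, 1.3], [-0.7, -3.3]])
0 [ 749. -170.    0.] [ 711. -118.    0.]
150 [ 688. -154.  150.] [ 675. -203.  150.]
300 [ 628. -138.  300.] [ 640. -287.  300.]
450 [ 568. -122.  450.] [ 605. -371.  450.]
300 [ 790. -140.  300.] [ 734. -284.  300.]
450 [ 698. -123.  450.] [ 673. -369.  450.]
600 [ 606. -107.  600.] [ 612. -454.  600.]
t: 3.75
tool_pos: [413.1, -311.7, 231.4]
orientation: [0.0, 1.0, 0.014, 0.0]
force: [1.4, -0.0, -0.6]
gripper_width: 1.003
grip_force: 0.0
```

```bash
python3 - <<'E'
from h import *
im=r.capture("wrist"); cv2.imwrite("pics/w1.png",im[:,:,::-1])
for P in((512,-233,169),(467,-234,169),(557,-232,169)): print(np.round(proj("wrist",P)))
for k in("cover_bar","cap","cap_dot","cover_hinge","jar"):
    print(k,[(np.round(a["xy"]).tolist(),round(a["score"],2)) for a in r.search_frame(k,"wrist")[:2]])
E
```

```text
[136.  56.]
[144. 129.]
[127. -29.]
cover_bar [([100.0, 79.0], 0.75), ([323.0, 14.0], 0.36)]
cap []
cap_dot []
cover_hinge [([105.0, 82.0], 0.68)]
jar []
```

View pics/w1.png

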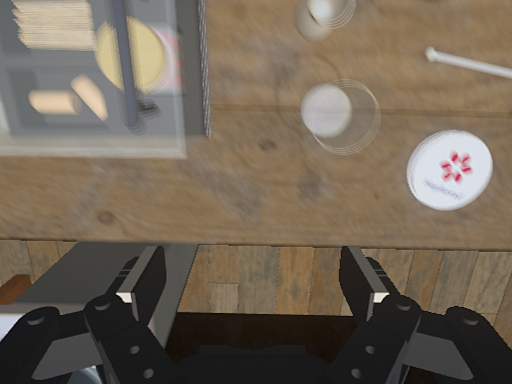

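```bash
python3 -m pendant '[0.03,-0.026,0,0,1, 0.03,-0.026,0,0,1, 0.02,-0.018,0,0,1, 0.009,-0.006,0,0,1, 0,0,0,0,1, 0,0,0,0,1, 0,0,0,0,1]'
python3 - <<'E'
from h import *
im=r.capture("wrist"); cv2.imwrite("pics/w2.png",im[:,:,::-1])
for P in((512,-233,169),(467,-234,169),(557,-232,169)): print(np.round(proj("wrist",P)))
for k in("cover_bar","cap","cap_dot"):
    print(k,[(np.round(a["xy"]).tolist(),round(a["score"],2)) for a in r.search_frame(k,"wrist")[:2]])
E
```

```text
t: 4.75
tool_pos: [498.0, -235.5, 231.3]
orientation: [0.0, 1.0, 0.013, -0.0]
force: [0.4, -0.5, -0.0]
gripper_width: 1.001
grip_force: 0.0
[251. 184.]
[250. 241.]
[251. 120.]
cover_bar [([155.0, 159.0], 0.95)]
cap []
cap_dot [([392.0, 105.0], 0.59)]
```

View pics/w2.png

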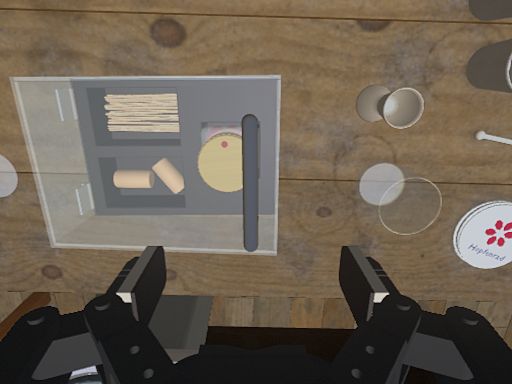

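```bash
python3 - <<'E'
from h import *
S=lambda x,y:("scene",(190+x/3.333,170+y/3.336)); T=lambda x,y:("top",(240+(x-400)/3.333,140+y/3.336))
print(tri(S(142,256),T(713,208),("wrist",(250.5,250))))
print(tri(S(312,256),T(708,84),("wrist",(250,115))))
W=lambda p,z:np.round(atz("wrist",p,z),1)
print("cap",W((226,163),107),"dot",W((224.5,144.5),107))
print("base top near corners", W((273,214),50),W((95,214),50),W((270,82),50),W((72,82),50))
E
```

```text
(array([ 462.12575133, -234.20842892,  171.05627369]), [[-0.5, -0.5], [0.2, 0.0], [0.6, -1.6]])
(array([ 560.9134163 , -231.97026864,  169.37702746]), [[-1.3, 0.1], [-0.5, -0.9], [1.6, -0.7]])
cap [ 511.4 -210.1  107. ] dot [ 528.2 -208.8  107. ]
base top near corners [ 437.3 -259.9   50. ] [431.6 -53.7  50. ] [ 581.7 -249.7   50. ] [576.3 -50.7  50. ]
```

```bash
python3 -m pendant '[0.002,-0.002,0.01,0,0.6, 0,0,0.02,0,0.5, 0,0,0.02,0,0.5, 0,0,0.018,0,0.5, 0,0,0.010,0,0.5, 0,0,0,0,0.5, 0,0,0,0,0.5]' 50
python3 -m pendant '[0,0,0,0,0, 0,0,0,0,0, 0,0,0,0,0, 0,0,0,0,0, 0,0,0,0,0, 0,0,0,0,0, 0,0,0,0,0]' 50
python3 - <<'E'
import numpy as np
# arc: per-step tool rows relative
r0=218.05;a0=.513+.069;a1=.513+1.555;N=38
# ease in/out
s=np.linspace(0,1,N+1);s=s*s*(3-2*s)*.5+s*.5
a=a0+(a1-a0)*s
dy=np.diff(-r0*np.cos(a));dz=np.diff(r0*np.sin(a))
for i in range(N):print(round(-dy[i]/1000,4),round(-dz[i]/1000,4),end="; ")
E
```

```text
t: 5.65
tool_pos: [501.1, -232.5, 153.6]
orientation: [0.0, 1.0, 0.014, 0.0]
force: [-0.1, -0.3, 0.4]
gripper_width: 0.499
grip_force: 0.0
t: 6.35
tool_pos: [501.3, -233.7, 154.4]
orientation: [0.001, 1.0, 0.014, 0.001]
force: [-0.8, -5.8, 3.5]
gripper_width: 0.103
grip_force: 48.7
-0.0026 -0.0038; -0.003 -0.0043; -0.0035 -0.0047; -0.004 -0.005; -0.0045 -0.0053; -0.005 -0.0055; -0.0055 -0.0057; -0.006 -0.0058; -0.0065 -0.0058; -0.007 -0.0057; -0.0075 -0.0056; -0.008 -0.0055; -0.0084 -0.0052; -0.0088 -0.0049; -0.0092 -0.0046; -0.0096 -0.0042; -0.0098 -0.0038; -0.0101 -0.0033; -0.0103 -0.0028; -0.0104 -0.0023; -0.0105 -0.0018; -0.0105 -0.0013; -0.0104 -0.0008; -0.0103 -0.0003; -0.0101 0.0002; -0.0099 0.0006; -0.0096 0.0011; -0.0093 0.0014; -0.0089 0.0018; -0.0085 0.002; -0.008 0.0023; -0.0075 0.0024; -0.007 0.0025; -0.0064 0.0026; -0.0059 0.0026; -0.0053 0.0025; -0.0047 0.0023; -0.0041 0.0021;
```

```bash
python3 -m pendant '[0,-0.0026,-0.0038,0,0, 0,-0.003,-0.0043,0,0, 0,-0.0035,-0.0047,0,0, 0,-0.004,-0.005,0,0, 0,-0.0045,-0.0053,0,0, 0,-0.005,-0.0055,0,0, 0,-0.0055,-0.0057,0,0, 0,-0.006,-0.0058,0,0, 0,-0.0065,-0.0058,0,0]' 50
python3 -c "
from h import *
print(r.observe()['tool_pos'])"
```

```text
t: 7.25
tool_pos: [500.0, -193.4, 200.6]
orientation: [0.002, 1.0, 0.014, 0.001]
force: [-1.7, -11.8, 6.2]
gripper_width: 0.101
grip_force: 49.1
[ 499.9972103  -193.43975982  200.58648495]
```

```bash
python3 -m pendant '[0,-0.006,-0.0057,0,0, 0,-0.0075,-0.0056,0,0, 0,-0.008,-0.0055,0,0, 0,-0.0084,-0.0052,0,0, 0,-0.0088,-0.0049,0,0, 0,-0.0092,-0.0046,0,0, 0,-0.0096,-0.0042,0,0, 0,-0.0098,-0.0038,0,0, 0,-0.0101,-0.0033,0,0, 0,-0.0103,-0.0028,0,0, 0,-0.0104,-0.0023,0,0]' 50
```

```text
t: 8.35
tool_pos: [497.0, -94.7, 248.7]
orientation: [0.002, 1.0, 0.014, 0.001]
force: [-4.7, -6.3, 7.0]
gripper_width: 0.106
grip_force: 51.5
```

```bash
python3 -m pendant '[0,-0.0105,-0.0018,0,0, 0,-0.0105,-0.0013,0,0, 0,-0.0104,-0.0008,0,0, 0,-0.0103,-0.0003,0,0, 0,-0.0101,0.0002,0,0, 0,-0.0099,0.0006,0,0, 0,-0.0096,0.0011,0,0, 0,-0.0093,0.0014,0,0, 0,-0.0089,0.0018,0,0, 0,-0.0085,0.002,0,0, 0,-0.008,0.0023,0,0]' 50
python3 - <<'E'
from h import *
a=r.observe();print(a['force'],a['wrist_torque'])
E
```

```text
t: 9.45
tool_pos: [493.9, 12.6, 241.7]
orientation: [0.0, 1.0, 0.014, -0.0]
force: [-2.0, -3.8, -1.1]
gripper_width: 0.108
grip_force: 52.1
[-2.04406093 -3.75759411 -1.06868599] [-1.0829258   0.28328027  0.10285686]
```

```bash
python3 -m pendant '[0,-0.0075,0.0024,0,0, 0,-0.007,0.0025,0,0, 0,-0.0064,0.0026,0,0, 0,-0.0059,0.0026,0,0, 0,-0.005,0.0023,0,0, 0,-0.003,0.0014,0,0, 0,0,0,0,0, 0,0,0,0,0, 0,0,0,0,0]' 50
python3 - <<'E'
from h import *
for n in("scene","top"): im=r.capture(n); cv2.imwrite(f"pics/{n}1.png",im[:,:,::-1])
a=cv2.imread("pics/scene1.png")[100:310,180:330];b=cv2.imread("pics/top1.png")[130:250,180:360]
a=cv2.resize(a,(429,600),interpolation=2)
b=cv2.resize(b,(371,247),interpolation=2); b=cv2.copyMakeBorder(b,0,353,0,0,0)
cv2.imwrite("pics/c1.png",np.hstack([a,b]))
E
```

```text
t: 10.35
tool_pos: [493.0, 47.3, 227.9]
orientation: [-0.0, 1.0, 0.014, -0.0]
force: [-2.3, 1.7, -1.5]
gripper_width: 0.107
grip_force: 51.6
```

View pics/c1.png

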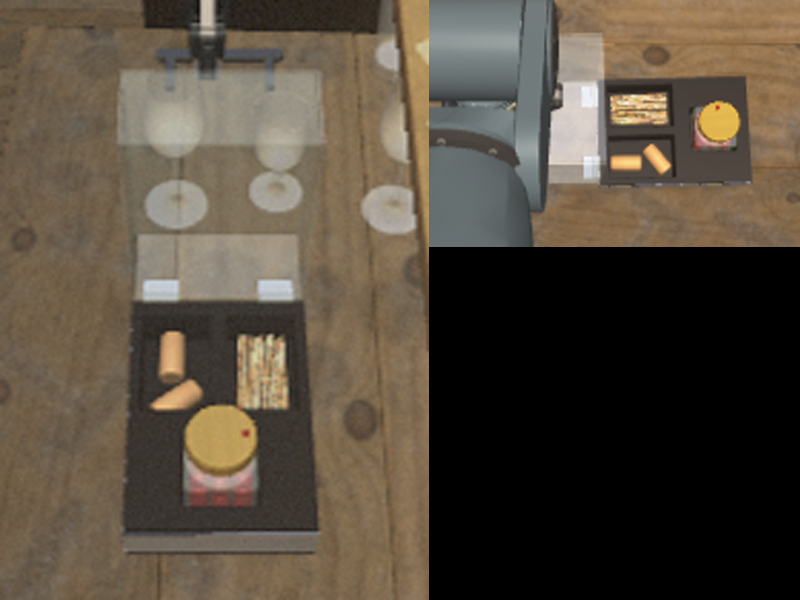

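```bash
python3 - <<'E'
from h import *
from scipy.optimize import least_squares
S=lambda x,y:("scene",np.array((180+x/2.86,100+y/2.857))); T=lambda x,y:("top",np.array((180+(x-429)/2.061,130+y/2.058)))
obs=[(S(123,532),(-75,-105,50)),(S(318,530),(75,-105,50)),(S(126,551),(-75,-105,0)),(S(316,550),(75,-105,0)),(S(221,436),(0,-55,107)),
 (T(745,77),(75,-105,50)),(T(750,180),(-75,-105,50)),(T(602,184),(-75,105,50)),(T(602,80),(75,105,50)),(T(719,121),(0,-55,107)),(("wrist",0),None)][:-1]
def w(p,L): c,s=np.cos(p[2]),np.sin(p[2]); L=np.array(L,float); return np.array([p[0]+c*L[0]-s*L[1],p[1]+s*L[0]+c*L[1],L[2]])
C={n:cam(n) for n in("scene","top")}
f=lambda p:np.concatenate([proj(o[0],w(p,L),C[o[0]])-o[1] for o,L in obs])
q=least_squares(f,[511,-158,.025],loss="soft_l1");p=q.x;print(np.round(p,3),np.round(f(p).reshape(-1,2),1).tolist())
print("hinge",w(p,(0,105,51)),"cap",w(p,(0,-55,107)))
def cp(th,x,rad,h): # rad across, h above
    return w(p,(x,105-rad*np.cos(th)+h*np.sin(th),51+rad*np.sin(th)+h*np.cos(th)))
for l,ob,x,rad,h in(("bar",S(220,55),0,190,107),("facetop L",S(120,70),-75,210,72),("facetop R",S(322,70),75,210,72),("rim L",S(118,145),-75,210,0),("rim R",S(325,143),75,210,0)):
    g=least_squares(lambda t:(proj("scene",cp(t[0],x,rad,h),C["scene"])-ob[1])[1:],[1.5]).x[0]
    print(l,round(g,3),np.round(proj("scene",cp(g,x,rad,h))-ob[1],1))
for k in("cap","cap_dot"):
    for n in("scene","top"):
        a=r.search_frame(k,n); print(k,n,[np.round(atz(n,b["xy"],107),1).tolist() for b in a[:1]])
print("dot",atz(*S(246,433),107),atz(*T(717,106),107),"cap",atz(*S(221,437),107),atz(*T(719,121),107))
E
```

```text
[ 5.09364e+02 -1.58266e+02  3.90000e-02] [[-0.5, -0.6], [0.3, -0.7], [-0.3, 1.4], [-0.8, 0.9], [-0.3, -0.3], [0.3, -1.5], [1.5, -0.0], [-1.1, 0.3], [-2.8, -0.6], [0.4, -0.8]]
hinge [505.29263754 -53.34508531  51.        ] cap [ 511.49700687 -213.22474569  107.        ]
bar 1.533 [-1.3  0. ]
facetop L 1.535 [-1.  0.]
facetop R 1.529 [-1.6  0. ]
rim L 1.53 [-1.5  0. ]
rim R 1.534 [-0.3  0. ]
cap scene [[511.9, -211.7, 107.0]]
cap top [[509.7, -206.7, 107.0]]
cap_dot scene [[511.7, -219.7, 107.0]]
cap_dot top [[506.2, -211.7, 107.0]]
dot [ 530.7141523  -210.85246673  107.        ] [ 529.38086134 -209.93706553  107.        ] cap [ 512.13408248 -214.68680625  107.        ] [ 509.22222484 -212.09651642  107.        ]
```

```bash
python3 -m pendant '[0,-0.0025,0.0013,0,0, 0,-0.0025,0.0013,0,0, 0,0,0,0,0, 0,0,0,0,0, 0,0,0,0,0.3, 0,0,0,0,0.3, 0,0,0,0,0.3, 0,0,0,0,0.3]' 50
python3 - <<'E'
from h import *
print(r.observe()['force'])
E
python3 -m pendant '[0,0,-0.01,0,0.3, 0,0,-0.02,0,0.3, 0,0,-0.02,0,0.3, 0,0,-0.01,0,0.3, 0,0,-0.005,0,0.3, 0,0.015,0,0,0.5, 0,0.03,0,0,0.8, 0,0.035,0,0,1, 0,0.035,0,0,1, 0,0.035,0,0,1, 0,0.035,0,0,1, 0,0.035,0,0,1, 0.01,0.025,0,0,1, 0,0.01,0,0,1, 0,0,0,0,1, 0,0,0,0,1]'
python3 - <<'E'
from h import *
for n in("scene","wrist"): im=r.capture(n); cv2.imwrite(f"pics/{n}2.png",im[:,:,::-1])
a=cv2.imread("pics/scene2.png")[100:310,180:330]
a=cv2.resize(a,(429,600),interpolation=2)
b=cv2.imread("pics/wrist2.png")[:,130:501]; b=cv2.copyMakeBorder(b,0,216,0,0,0)
cv2.imwrite("pics/c2.png",np.hstack([a,b]))
print(r.observe()['tool_pos'],R.from_quat(r.observe()['orientation'],scalar_first=True).as_matrix()[:,0], proj("wrist",(511,-213,107)))
print(r.camera_model("wrist")["T"])
E
```

```text
t: 11.45
tool_pos: [493.4, 51.9, 225.7]
orientation: [-0.0, 1.0, 0.014, 0.0]
force: [0.2, -0.2, -0.6]
gripper_width: 0.298
grip_force: 0.0
[ 0.23132251 -0.15150055 -0.62413562]
t: 13.05
tool_pos: [509.7, -201.8, 290.2]
orientation: [-0.0, 1.0, 0.014, -0.0]
force: [0.3, -0.3, 0.4]
gripper_width: 0.996
grip_force: 0.0
[ 509.85571385 -201.54226254  290.53019812] [ 9.99599403e-01  2.83022514e-02 -1.30380132e-04] [263.54908126 160.82975754]
[[ 2.91587168e-02  9.46338906e-01  3.21857801e-01  5.91917082e+02]
 [-9.99574714e-01  2.77350492e-02  9.00882266e-03 -1.98188012e+02]
 [-4.01342559e-04 -3.21983605e-01  9.46745159e-01  4.32905402e+02]
 [ 0.00000000e+00  0.00000000e+00  0.00000000e+00  1.00000000e+00]]
```

View pics/c2.png

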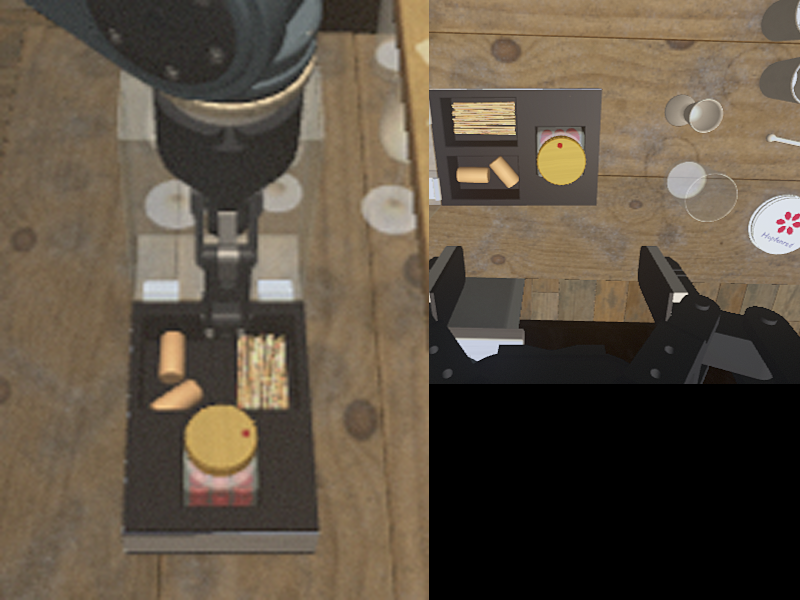

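```bash
python3 -m pendant '[0.001,0.0112,0.02,0,1, 0,0,0.04,0,1, 0,0,0.04,0,1, 0,0,0.04,0,1, 0,0,0.03,0,1, 0,0,0.02,0,1, 0,0,0.013,0,1, 0,0,0.004,0,1, 0,0,0,0,1, 0,0,0,0,1, 0,0,0,0,1]'
python3 - <<'E'
from h import *
im=r.capture("wrist"); cv2.imwrite("pics/w3.png",im[:,:,::-1])
E
```

```text
t: 14.25
tool_pos: [511.8, -214.0, 84.5]
orientation: [0.0, 1.0, 0.014, 0.001]
force: [0.1, -0.3, 0.1]
gripper_width: 0.998
grip_force: 0.0
```

View pics/w3.png

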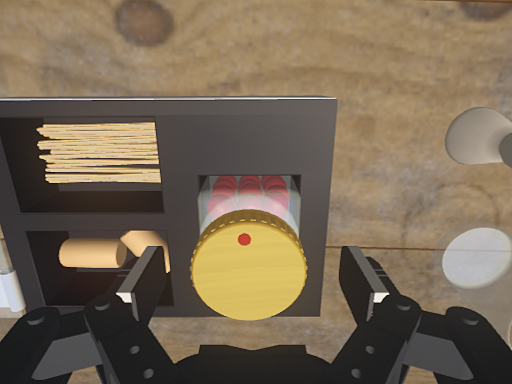

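```bash
python3 - <<'E'
from h import *
print(atz("wrist",(249,268),107),atz("wrist",(244.5,239.5),107),r.observe()['tool_pos'])
E
```

```text
[ 513.57331586 -211.53053352  107.        ] [ 528.12595215 -209.18148253  107.        ] [ 511.72770031 -214.01431977   84.38003578]
```

```bash
python3 -m pendant '[0.0005,-0.0012,0.002,0,1, 0,0,0,0,0.75, 0,0,0,0,0.5, 0,0,0,0,0.4, 0,0,0,0,0.4, 0,0,0,0,0.4, 0,0,0,0,0.4]' 60
python3 - <<'E'
from h import *
a=r.observe();print(a['force'],a['wrist_torque'])
E
```

```text
t: 15.0
tool_pos: [511.9, -212.5, 81.9]
orientation: [-0.0, 1.0, 0.014, 0.0]
force: [-1.9, 2.5, 4.6]
gripper_width: 0.614
grip_force: 61.6
[-1.91310258  2.53395454  4.57160638] [ 0.34955694  0.24925209 -0.01669825]
```

```bash
cat > s.py <<'E'
from h import *
a=r.observe();print(a['force'].round(1),a['wrist_torque'].round(3),a['joints'][5].round(3),a['joints'][0].round(3),"phi",np.degrees(2*np.arctan2(a['orientation'][2],a['orientation'][1])).round(1))
E
python3 -m pendant '[0,0,0,-2,0.4, 0,0,-0.0001,-4,0.4, 0,0,-0.0001,-4,0.4, 0,0,-0.0001,-4,0.4, 0,0,-0.0001,-4,0.4]'; python3 s.py
python3 -m pendant '[0,0,-0.0001,-4,0.4, 0,0,-0.0001,-4,0.4, 0,0,-0.0001,-4,0.4, 0,0,-0.0001,-4,0.4]'; python3 s.py
python3 -m pendant '[0,0,-0.0001,-4,0.4, 0,0,-0.0001,-4,0.4, 0,0,-0.0001,-4,0.4]'; python3 s.py
```

```text
t: 15.5
tool_pos: [512.2, -212.7, 82.3]
orientation: [0.0, 0.985, 0.171, 0.0]
force: [0.8, 0.6, 2.2]
gripper_width: 0.617
grip_force: 62.0
[0.8 0.6 2.2] [ 0.093 -0.143 -0.301] 0.749 -0.478 phi 19.7
t: 15.9
tool_pos: [512.1, -212.6, 82.6]
orientation: [0.0, 0.952, 0.306, 0.0]
force: [1.2, 2.2, 3.7]
gripper_width: 0.619
grip_force: 62.1
[1.2 2.2 3.7] [ 0.255 -0.111 -0.251] 0.47 -0.478 phi 35.7
t: 16.2
tool_pos: [512.2, -212.7, 82.9]
orientation: [0.0, 0.915, 0.404, 0.0]
force: [1.4, 1.3, 1.8]
gripper_width: 0.611
grip_force: 62.1
[1.4 1.3 1.8] [ 0.054 -0.182 -0.191] 0.26 -0.478 phi 47.7
```

```bash
for i in 1; do python3 -m pendant '[0,0,-0.0001,-4,0.4]'; python3 s.py; python3 -m pendant '[0,0,-0.0001,-3,0.4]'; python3 s.py;  python3 -m pendant '[0,0,-0.0001,-3,0.4, 0,0,0,0,0.4]'; python3 s.py; done
```

```text
t: 16.3
tool_pos: [512.2, -212.6, 83.0]
orientation: [0.0, 0.9, 0.436, 0.0]
force: [0.0, 2.1, 2.0]
gripper_width: 0.612
grip_force: 62.1
[0.  2.1 2. ] [ 0.243 -0.236 -0.247] 0.191 -0.478 phi 51.7
t: 16.4
tool_pos: [512.2, -212.6, 83.2]
orientation: [0.0, 0.888, 0.459, 0.0]
force: [0.7, 2.5, 3.2]
gripper_width: 0.612
grip_force: 62.2
[0.7 2.5 3.2] [ 0.297 -0.167 -0.206] 0.138 -0.478 phi 54.7
t: 16.6
tool_pos: [512.2, -212.6, 83.4]
orientation: [0.0, 0.876, 0.482, 0.0]
force: [1.0, 2.0, 5.1]
gripper_width: 0.612
grip_force: 62.4
[1.  2.  5.1] [ 0.373 -0.109  0.019] 0.088 -0.478 phi 57.6
```

```bash
python3 -m pendant '[0,0,-0.0001,-4,0.4]'; python3 s.py; python3 -m pendant '[0,0,-0.0005,0,0.4, 0,0,-0.0005,0,0.4, 0,0,-0.0005,0,0.4, 0,0,-0.0005,0,0.4]';python3 s.py
```

```text
t: 16.7
tool_pos: [512.2, -212.6, 83.5]
orientation: [0.0, 0.859, 0.511, 0.0]
force: [-0.0, 3.0, 7.4]
gripper_width: 0.611
grip_force: 62.6
[-0.   3.   7.4] [ 0.415  0.05  -0.219] 0.02 -0.478 phi 61.5
t: 17.1
tool_pos: [511.5, -212.6, 84.7]
orientation: [-0.0, 0.859, 0.511, -0.0]
force: [0.2, 0.0, -0.1]
gripper_width: 0.613
grip_force: 62.6
[ 0.2  0.  -0.1] [ 0.039 -0.009  0.018] 0.019 -0.478 phi 61.5
```

```bash
python3 -m pendant '[0,0,-0.001,0,0.4, 0,0,-0.001,0,0.4, 0,0,-0.001,0,0.4, 0,0,0,0,0.4]';python3 s.py
```

```text
t: 17.5
tool_pos: [511.9, -212.7, 88.2]
orientation: [0.0, 0.859, 0.512, 0.0]
force: [-0.1, 1.2, -1.1]
gripper_width: 0.611
grip_force: 62.6
[-0.1  1.2 -1.1] [0.057 0.036 0.002] 0.019 -0.478 phi 61.6
```

```bash
python3 -m pendant '[0,0,-0.001,0,0.4, 0,0,-0.002,0,0.4, 0,0,-0.003,0,0.4, 0,0,-0.003,0,0.4, 0,0,-0.003,0,0.4, 0,0,-0.003,0,0.4, 0,0,-0.003,0,0.4, 0,0,-0.003,0,0.4, 0,0,-0.003,0,0.4, 0,0,-0.002,0,0.4, 0,0,0,0,0.4, 0,0,0,0,0.4, 0,0,0,0,0.4]';python3 s.py
python3 - <<'E'
from h import *
for n in("scene","top"): im=r.capture(n); cv2.imwrite(f"pics/{n}4.png",im[:,:,::-1])
a=cv2.imread("pics/scene4.png")[100:380,170:340]
a=cv2.resize(a,(364,600),interpolation=2)
b=cv2.imread("pics/top4.png")[130:250,180:400]; b=cv2.resize(b,(436,238),interpolation=2); b=cv2.copyMakeBorder(b,0,362,0,0,0)
cv2.imwrite("pics/c4.png",np.hstack([a,b]))
E
```

```text
t: 18.8
tool_pos: [511.7, -212.6, 113.8]
orientation: [-0.0, 0.859, 0.512, -0.0]
force: [0.3, 0.1, -0.0]
gripper_width: 0.613
grip_force: 62.6
[ 0.3  0.1 -0. ] [ 0.019 -0.046  0.001] 0.019 -0.478 phi 61.6
```

View pics/c4.png

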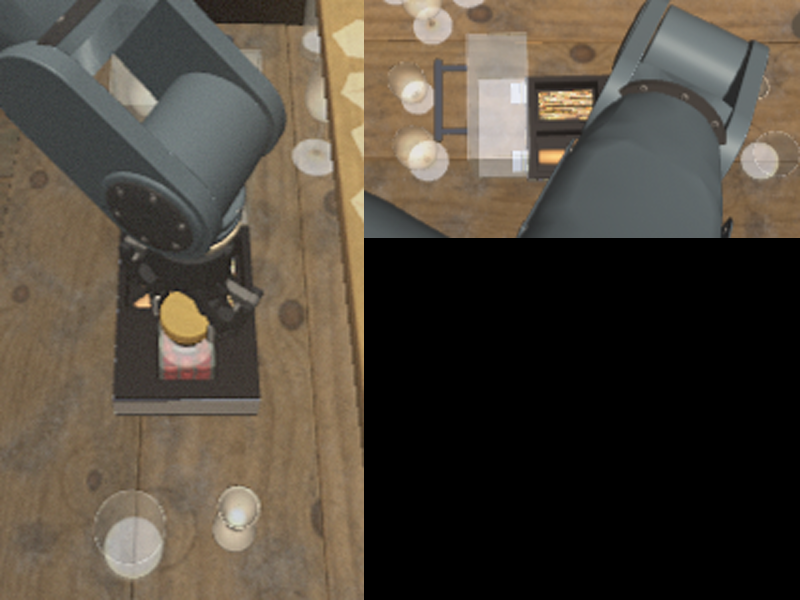

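```bash
python3 - <<'E'
from h import *
im=r.capture("wrist")[:,:,::-1]; cv2.imwrite("pics/w5.png",im)
a=cv2.imread("pics/scene4.png")[210:290,205:305]; a=cv2.resize(a,(375,300),interpolation=2)
b=cv2.resize(im,(425,319)); a=cv2.copyMakeBorder(a,0,19,0,0,0)
c=np.hstack([a,b]); b2=cv2.resize(im[150:330,130:380],(375,270)); 
c=np.vstack([c,np.hstack([b2,np.zeros((270,425,3),np.uint8)])]); cv2.imwrite("pics/c5.png",c)
# predicted outline of cap top, level, at z=139 & expected size
P=[proj("wrist",(511.7+27*np.cos(t),-212.6+27*np.sin(t),139)) for t in np.linspace(0,6.283,9)[:-1]]; print(np.round(P).tolist())
for h in(136,139,142): print(h,[np.round(proj("wrist",(511.7,-212.6,h))).tolist()])
E
```

```text
[[309.0, 253.0], [273.0, 226.0], [225.0, 230.0], [196.0, 263.0], [203.0, 301.0], [238.0, 323.0], [281.0, 320.0], [311.0, 292.0]]
136 [[254.0, 273.0]]
139 [[255.0, 277.0]]
142 [[255.0, 282.0]]
```

View pics/c5.png

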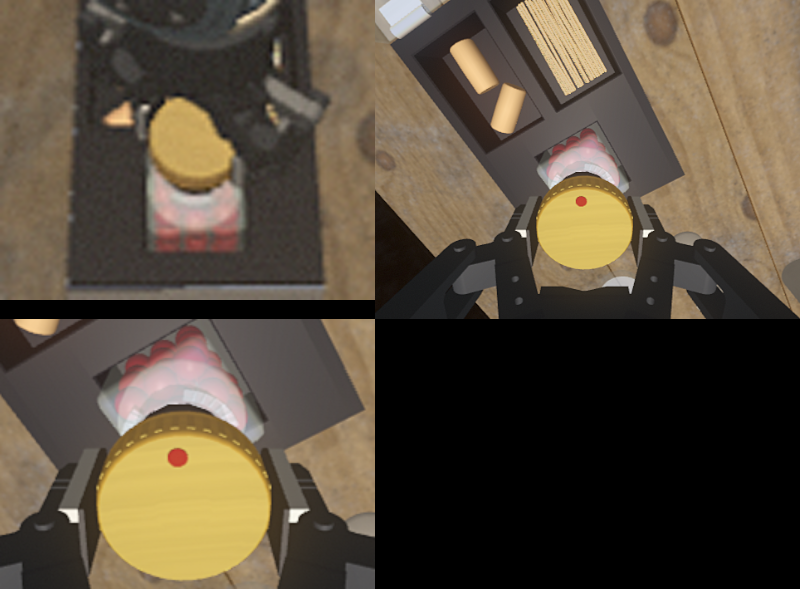

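```bash
python3 -c "
from cell import r
print(r.sign_off())"
```

```text
the job is handed in; nothing more can be done
None
```

The job is handed in: the cover stands upright at about 1.56 rad, the jar is still down in its well, and the unscrewed cap is held level about 2 cm above the mouth, with the glasses and jigger looking undisturbed in the last images (handed in at about 19 s).

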